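Park the clamp of the empty plate holder open

TASK

Two sprung plate holders stand on the lab bench; one has a well plate clamped in it, the other is empty. Get the empty one ready for the next plate: draw its blue knob all the way back along the slot against the spring, move it sideways into the holding notch and let go, so that the clamp jaw stays open by itself. Leave the clamp of the loaded holder shut.

Things in the scene. Friction and masses are not known exactly. Their poses are not given: they have to be found in the camera images.
- holder: The empty plate holder to be readied, fixed to the bench: grey base 240 x 160 x 16 mm, aluminium cover (top 40 mm up) with a J-shaped slot, steel clamp jaw, empty nest; its loaded twin has a white 24-well plate in the nest. Origin: centre of the underside. z up, +x from cover to nest, +y from the main slot to the notch (yellow mark). Main slot along y = 0: knob at rest at x -44, fully drawn at x -90 mm.
- knob_grip (a point): Axis of the empty holder's blue knob at half height, 68 mm above the bench. Round post 24 mm across, 44 to 89 mm above the bench; slides level, never turns; axes as the holder's. A spring pulls it to +x (4 N at rest, 8 N fully drawn), a weak one (1 N) to -y; let go outside the notch it snaps back to rest. Drawing it draws the jaw.
- notch (a point): Middle of the holding notch, 68 mm above the bench (the height of knob_grip): holder x -66, y 28 mm. A wall bars the way from the main slot; it is passed only with the knob at x -78 to -90 mm, moving to +y past y 22 (stop at 34 mm). Let go there, the springs take it +x to x -66 mm, y 22 mm, and hold it behind the wall.
- loaded_jaw (a joint): Draw of the clamp jaw of the loaded holder, in m: 0 pressed on its plate (as it starts, and as it must stay), growing as it is drawn back.

How it is judged:
By the outcome, as a careful person would: the job done as asked, in the order asked, and still so for the second after the job is handed in, with the robot touching nothing.
It also fails if it takes over 32 s, if anything falls off the work surface, if the arm or the gripper's body presses on something with over 40 N, if the wrist force passes 120 N, or if a joint passes its speed limit or range.

ROBOT

A 7-joint arm with a two-finger parallel gripper is mounted at the origin on the work surface. World frame = base frame: x ahead of the robot, y to its left, z up, the work surface at z = 0. Lengths are in m, angles in degrees, forces in N, time in s.
With the tool pointing down it reaches from about 0.425 to 0.875 m from the base axis. Payload 4.7 kg.
Tool frame: the origin (TCP) lies at the very end of the fingers, on their centre line; the grasp point (between the pads) lies env.tcp_to_grasp behind it (env.tcp_to_grasp is the distance from the TCP to the grasp point, in m); z points along the fingers, x is the direction in which the jaws open and shut, and the axes are right-handed (so a half turn about z gives the same grasp; the last joint's range is limited). The gripper opens to 87 mm and grips with 3 to 60 N. Pads are 19 mm wide; open, the fingers measure 117 mm over their backs; the gripper's body (75 mm by 190 mm) begins 51 mm behind the grasp point.
Start: joints at [70.938, 18.392, -4.016, 83.108, 1.295, 78.541, -3.26], TCP at [0.221, -0.611, 0.195] pointing down, gripper open.
Joint ranges: [-163.93, 163.93], [-17.29, 119.83], [-79.2, 71.16], [3.27, 140.29], [-89.18, 269.18], [5.43, 117.66], [-154.24, 154.24]. Speed limits (degrees/s): [147.25, 147.25, 180, 180, 180, 180, 180].

INTERFACE

Orientations are given as [roll, pitch, yaw] about the fixed x, y, z axes, in that order (R = Rz(yaw) Ry(pitch) Rx(roll)).
In Python, from cell import env gives the robot as it stands. The module is installed in compiled form; this text tells all that it offers.
- The arm moves only by the tool send_rows, never from a script. Its argument "steps" is a list of rows, each a list of 3 entries, a list of its own where there are three numbers: the shift along the tool's x, y, z in m, then the turn, a rotation vector about the tool's x, y, z in rad, then the finger opening in m, from 0 to 0.087. A call has exactly 5 rows; each row is the pose to reach, as a shift and turn from the pose commanded when the call began, along the tool's axes at that moment; what a row does not reach only later rows make up. A row lasts 1/12 s, in which the tool goes at most 41.7 mm and 7.16 degrees, less where a joint would pass 70% of its speed; a pose out of reach is approached as far as the arm can. A call with a gripper value outside its range is refused whole. The fingers move at their own pace and stop on an object; "grip_force" is the grip in N (left out, the last holds). Time passes only in rows, so rows that repeat a pose let the fingers close, or fill a call up. It gives the time, the measured TCP pose, the force and the opening at its end, in the units of the state.
- env.get_obs(): the state, without advancing time (a new reading comes with each control period).
- env.read_camera(name): name is "scene" or "top" or "wrist"; returns a dict with "pixels" (384x512x3 uint8, red, green, blue), "fx", "fy", "cx", "cy" (pixels), "position" and "rotation" of the camera in the world. Camera axes: x right, y up, looking along -z (the intrinsics and any distortion apply to the point x, -y, -z); pixel columns grow to the right and rows downward; lengths in m; the calibration is good to about 2 mm. A picture is of the moment at which its call begins. There is no depth.
- env.sign_off(): hands the job in, once; it reports no verdict.
The state is a dict: "time_s": time; "qpos": joint angles; "joint_velocities": joint speeds; "effort": joint torques, N m; "tool_pos": TCP position; "tool_rot": TCP orientation; "force": force on the tool from outside, world axes, zero at the start; "wrist_torque": the same for the moment, N m; "grip_width": finger opening in m.
Only numpy, scipy, OpenCV 4.12 (cv2) and the standard library are available. Lean on these libraries where they do the work, as an engineer would, in place of code of your own. Each camera call takes 0.05 s, during which the arm holds its last target.

## Working session

There is one attempt and no reset: what is moved stays moved. The work goes in short steps, Python scripts to look and compute and a tool call to move; the robot and the scene stay as the last step left them, time stands still between calls to the robot, and variables do not carry over. Pictures are saved under pics/ and viewed, and the job is handed in when it is done.

Besides the shell and the picture viewer there is one more tool, called after "Call:" in YAML: its name, and indented under it one key for each argument. send_rows: Moves the arm, as the interface text tells. Its arguments: {"type":"object","properties":{"steps":{"type":"array"},"grip_force":{"type":"number"}},"required":["steps"]}

```bash
mkdir -p pics; python3 - <<'E'
from cell import env
import cv2,json
print(env.get_obs(), env.tcp_to_grasp)
for n in ["scene","top"]:
    c=env.read_camera(n); cv2.imwrite(f"pics/{n}0.png",c["pixels"][:,:,::-1])
    print(n,{k:v for k,v in c.items() if k!="pixels"})
E
```

```text
{'time_s': 0.0, 'qpos': array([70.93613668, 18.43923313, -4.01687265, 83.17300159,  1.29707619,
       78.54100158, -3.25651101]), 'joint_velocities': array([-0.01011767, -0.04439253, -0.05885106, -0.07532635,  0.00274649,
        0.05124085,  0.07748785]), 'effort': array([-4.39751393e-04, -4.91281307e+01, -4.04150588e-01, -3.12524736e+01,
       -6.39271480e-02,  4.38212533e-02,  1.56801220e-04]), 'tool_pos': array([ 0.22069442, -0.61075772,  0.19397644]), 'tool_rot': array([ 1.79992726e+02,  1.07874205e-01, -7.01212599e+01]), 'force': array([-0.39550915, -0.19645883,  0.60534399]), 'wrist_torque': array([0.02024996, 0.01881501, 0.01907243]), 'grip_width': 0.08728772252109407} 0.0187
scene {'fx': 383.01529936001515, 'fy': 383.01529936001515, 'cx': 252.62498434115278, 'cy': 192.88766684596663, 'position': array([1.0868355 , 0.00437514, 0.50331026]), 'rotation': array([51.41890286, -0.34594781, 94.33435031])}
top {'fx': 388.617975196826, 'fy': 388.617975196826, 'cx': 257.2847262937088, 'cy': 192.19745585620848, 'position': array([4.40650473e-01, 1.61180376e-04, 7.89385242e-01]), 'rotation': array([ 10.60917882,  -1.94734987, -89.28746495])}
```

View pics/scene0.png

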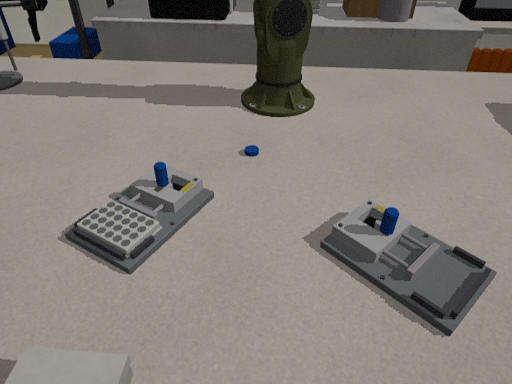

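View pics/top0.png

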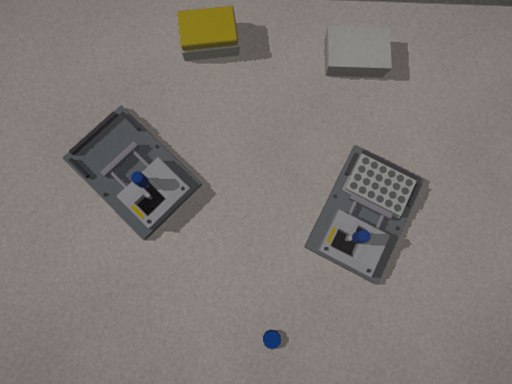

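The empty holder is at left in the top view: knob near (138,179), yellow mark near (138,211). The loaded holder is at right. I'll zoom in to measure.

```bash
cat > h.py <<'E'
import numpy as np,cv2
from scipy.spatial.transform import Rotation as R
def ray(c,u,v):
    d=np.array([(u-c["cx"])/c["fx"],-(v-c["cy"])/c["fy"],-1.0])
    M=R.from_euler("xyz",c["rotation"],degrees=True).as_matrix()
    return np.array(c["position"]),M@d
def onz(c,u,v,z):
    p,d=ray(c,u,v); return p+d*(z-p[2])/d[2]
def proj(c,P):
    M=R.from_euler("xyz",c["rotation"],degrees=True).as_matrix()
    q=M.T@(np.array(P)-c["position"]); return c["cx"]-c["fx"]*q[0]/q[2], c["cy"]+c["fy"]*q[1]/q[2]
def blue(c):
    h=cv2.cvtColor(c["pixels"],cv2.COLOR_RGB2HSV); m=cv2.inRange(h,(105,120,40),(125,255,255))
    n,l,s,ce=cv2.connectedComponentsWithStats(m); return m,l,[(i,s[i].tolist(),ce[i].round(1).tolist()) for i in range(1,n) if s[i][4]>20]
E
python3 - <<'E'
from cell import env
from h import *
t=env.read_camera("top"); s=env.read_camera("scene")
for c in(t,s): print(blue(c)[2])
im=t["pixels"][:,:,::-1]
cv2.imwrite("pics/tz.png",cv2.resize(im[95:250,50:215],None,fx=4.8,fy=3.8*4.8/3.8*0.8,interpolation=cv2.INTER_CUBIC) if 0 else cv2.resize(im[100:245,55:210],None,fx=4,fy=4,interpolation=cv2.INTER_CUBIC))
im=s["pixels"][:,:,::-1]
cv2.imwrite("pics/sz.png",cv2.resize(im[190:330,310:505],None,fx=4,fy=4,interpolation=cv2.INTER_CUBIC))
# base mask
g=t["pixels"].astype(int); m=((g.mean(2)<125)).astype(np.uint8); m[:, 230:]=0; m[:95]=0;m[250:]=0
cover=cv2.cvtColor(t["pixels"],cv2.COLOR_RGB2HSV)
for p in [(150,120),(120,220),(100,180),(160,210),(30,30)]: print(p,t["pixels"][p[1],p[0]],cover[p[1],p[0]])
E
```

```text
[(1, [131, 172, 18, 15, 181], [139.2, 179.1]), (2, [353, 230, 17, 13, 174], [360.9, 236.2]), (3, [263, 330, 18, 19, 256], [271.3, 338.9])]
[(3, [2, 19, 7, 12, 22], [4.9, 24.3]), (4, [50, 27, 34, 32, 724], [66.7, 45.2]), (5, [85, 28, 16, 30, 242], [92.9, 40.7]), (6, [6, 31, 9, 18, 55], [9.7, 40.7]), (7, [0, 40, 6, 14, 52], [1.8, 47.3]), (8, [245, 146, 14, 10, 124], [251.3, 150.5]), (9, [154, 162, 15, 25, 261], [160.9, 173.8]), (10, [379, 208, 20, 27, 360], [388.9, 220.7])]
(150, 120) [135 128 124] [ 11  21 135]
(120, 220) [135 129 125] [ 12  19 135]
(100, 180) [79 82 84] [102  15  84]
(160, 210) [127 127 129] [120   4 129]
(30, 30) [126 120 116] [ 12  20 126]
```

View pics/tz.png

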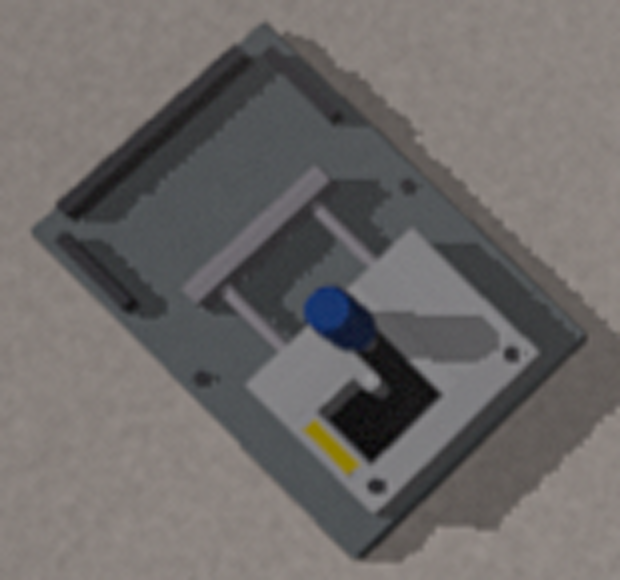

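View pics/sz.png

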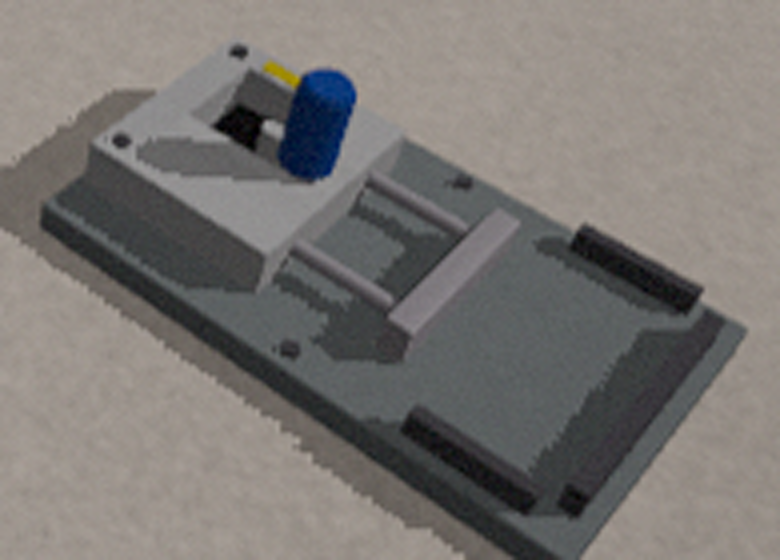

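```bash
python3 - <<'E'
from cell import env
from h import *
t=env.read_camera("top"); s=env.read_camera("scene")
f=lambda x,y,z: onz(t,x/4+55-.375,y/4+100-.375,z)
a,b,c,d=[f(*p,.016) for p in [(265,24),(33,231),(361,550),(586,336)]]
print(np.round([a,b,c,d],4))
print([round(float(np.linalg.norm(q)),4) for q in (a-b,b-c,c-d,d-a)])
cen=(a+b+c+d)/4
ex=(a+b-c-d); ey=(b+c-a-d)
yx=np.degrees(np.arctan2(ex[1],ex[0])); yy=np.degrees(np.arctan2(ey[1],ey[0]))-90
print("cen",cen,"yaw",yx,yy)
cv=[f(*p,.04) for p in [(415,228),(247,384),(374,514),(539,352)]]
e,g,h,i=cv; q=e+g-h-i; r=g+h-e-i
print("cover yaw",np.degrees(np.arctan2(q[1],q[0])),np.degrees(np.arctan2(r[1],r[0]))-90,"cen",sum(cv)/4)
yaw=np.radians(yx); X=np.array([np.cos(yaw),np.sin(yaw)]);
print("knob pred",cen[:2]-.044*X,"knob top view",f(329,310,.089))
# scene: knob top ellipse centre zoom(325,84)
print("scene knob", onz(s,325/4+310-.375,86/4+190-.375,.089))
E
```

```text
[[0.7644 0.2629 0.016 ]
 [0.6502 0.3704 0.016 ]
 [0.492  0.1954 0.016 ]
 [0.6014 0.0896 0.016 ]]
[0.1568, 0.2359, 0.1522, 0.2379]
cen [0.62702292 0.22955488 0.016     ] yaw 47.31015258733576 46.350550879099075
cover yaw 46.23887723328043 46.71595888162335 cen [0.57862743 0.17901972 0.04      ]
knob pred [0.59718962 0.19721335] knob top view [0.59609528 0.19857258 0.089     ]
scene knob [0.59779062 0.1975214  0.089     ]
```

```bash
cat >> h.py <<'E'
def go(p0,yaw0,p1,yaw1):
    R0=R.from_euler("xyz",[180,0,yaw0],degrees=True); R1=R.from_euler("xyz",[180,0,yaw1],degrees=True)
    return R0.inv().apply(np.array(p1)-p0).round(4),(R0.inv()*R1).as_rotvec().round(4)
E
python3 - <<'E'
from h import *
k=6; A0,A1=np.degrees(np.arctan2(-.611,.221)),np.degrees(np.arctan2(.1978,.597)); r0,r1=np.hypot(.221,.611),np.hypot(.597,.1978)
P=[]
for i in range(k+1):
    f=i/k;a=np.radians(A0+f*(A1-A0));r=r0+f*(r1-r0);P.append(([r*np.cos(a),r*np.sin(a),.195-.025*f],-70.1+f*116.8))
for i in range(k): print(P[i+1],go(*P[i],*P[i+1]))
E
```

```text
([np.float64(0.36722286467610316), np.float64(-0.531799874748202), 0.19083333333333333], -50.633333333333326) (array([-0.0247, -0.1644,  0.0042]), array([ 0.    ,  0.    , -0.3398]))
([np.float64(0.48781862117897135), np.float64(-0.41859594451139115), 0.18666666666666668], -31.166666666666664) (array([-0.011 , -0.165 ,  0.0042]), array([-0.    ,  0.    , -0.3398]))
([np.float64(0.5751518806466208), np.float64(-0.27917702736844907), 0.1825], -11.699999999999996) (array([ 0.0026, -0.1645,  0.0042]), array([ 0.    ,  0.    , -0.3398]))
([np.float64(0.623852585224942), np.float64(-0.12296938848819121), 0.17833333333333334], 7.766666666666666) (array([ 0.016 , -0.1628,  0.0042]), array([ 0.    ,  0.    , -0.3398]))
([np.float64(0.6311445647561074), np.float64(0.039600136808906804), 0.17416666666666666], 27.233333333333334) (array([ 0.0292, -0.1601,  0.0042]), array([ 0.    ,  0.    , -0.3398]))
([np.float64(0.597), np.float64(0.19779999999999992), 0.17], 46.7) (array([ 0.042 , -0.1563,  0.0042]), array([ 0.    ,  0.    , -0.3398]))
```

Call:
send_rows:
  steps:
    - [[-0.005,-0.033,0.001],[0,0,-0.068],0.087]
    - [[-0.01,-0.066,0.002],[0,0,-0.136],0.087]
    - [[-0.015,-0.099,0.003],[0,0,-0.204],0.087]
    - [[-0.02,-0.132,0.003],[0,0,-0.272],0.087]
    - [[-0.0247,-0.1644,0.004],[0,0,-0.34],0.087]

```text
time_s: 0.72
tool_pos: [0.3685, -0.5313, 0.1913]
tool_rot: [-180.0, -0.0, -50.5]
force: [0.3, -0.5, 0.1]
grip_width: 0.087
```

Call:
send_rows:
  steps:
    - [[-0.002,-0.033,0.001],[0,0,-0.068],0.087]
    - [[-0.004,-0.066,0.002],[0,0,-0.136],0.087]
    - [[-0.007,-0.099,0.003],[0,0,-0.204],0.087]
    - [[-0.009,-0.132,0.003],[0,0,-0.272],0.087]
    - [[-0.011,-0.165,0.004],[0,0,-0.34],0.087]

```text
time_s: 1.13
tool_pos: [0.4887, -0.418, 0.1872]
tool_rot: [180.0, -0.0, -31.0]
force: [0.8, -0.1, -0.5]
grip_width: 0.087
```

Call:
send_rows:
  steps:
    - [[0.0005,-0.033,0.001],[0,0,-0.068],0.087]
    - [[0.001,-0.066,0.002],[0,0,-0.136],0.087]
    - [[0.0015,-0.099,0.003],[0,0,-0.204],0.087]
    - [[0.002,-0.132,0.003],[0,0,-0.272],0.087]
    - [[0.0026,-0.1645,0.004],[0,0,-0.34],0.087]

```text
time_s: 1.55
tool_pos: [0.5758, -0.2783, 0.1832]
tool_rot: [180.0, -0.0, -11.5]
force: [-0.2, 0.0, 0.5]
grip_width: 0.0871
```

Call:
send_rows:
  steps:
    - [[0.003,-0.033,0.001],[0,0,-0.068],0.087]
    - [[0.006,-0.065,0.002],[0,0,-0.136],0.087]
    - [[0.01,-0.098,0.003],[0,0,-0.204],0.087]
    - [[0.013,-0.13,0.003],[0,0,-0.272],0.087]
    - [[0.016,-0.163,0.004],[0,0,-0.34],0.087]

```text
time_s: 1.97
tool_pos: [0.6241, -0.1221, 0.1792]
tool_rot: [180.0, -0.0, 8.0]
force: [0.0, -0.3, 0.9]
grip_width: 0.0869
```

Call:
send_rows:
  steps:
    - [[0.006,-0.032,0.001],[0,0,-0.068],0.087]
    - [[0.012,-0.064,0.002],[0,0,-0.136],0.087]
    - [[0.018,-0.096,0.003],[0,0,-0.204],0.087]
    - [[0.023,-0.128,0.003],[0,0,-0.272],0.087]
    - [[0.029,-0.16,0.004],[0,0,-0.34],0.087]

```text
time_s: 2.38
tool_pos: [0.6307, 0.0405, 0.1752]
tool_rot: [180.0, -0.0, 27.4]
force: [0.3, -0.9, -0.8]
grip_width: 0.087
```

Call:
send_rows:
  steps:
    - [[0.01,-0.039,0.001],[0,0,-0.085],0.087]
    - [[0.021,-0.078,0.002],[0,0,-0.17],0.087]
    - [[0.032,-0.117,0.003],[0,0,-0.255],0.087]
    - [[0.042,-0.156,0.004],[0,0,-0.34],0.087]
    - [[0.042,-0.156,0.004],[0,0,-0.34],0.087]

```text
time_s: 2.8
tool_pos: [0.592, 0.209, 0.1716]
tool_rot: [-179.7, -0.2, 47.7]
force: [-1.2, 1.9, 1.1]
grip_width: 0.0871
```

```bash
python3 - <<'E'
from cell import env
from h import *
o=env.get_obs(); print(o["time_s"],o["tool_pos"],o["tool_rot"],o["force"],o["qpos"])
w=env.read_camera("wrist"); cv2.imwrite("pics/w1.png",w["pixels"][:,:,::-1]); print({k:v for k,v in w.items() if k!="pixels"}); print(blue(w)[2])
E
```

```text
2.8 [0.59198274 0.20897704 0.17162561] [-179.66630803   -0.23191067   47.72792   ] [-1.2459373   1.87555606  1.06433813] [ 14.162906    22.28232971 -45.92625993  87.16455556  15.81588122
  77.28881497  14.65375735]
{'fx': 285.15705178557505, 'fy': 285.15705178557505, 'cx': 255.83785288709504, 'cy': 189.16963758722204, 'position': array([0.53230591, 0.26147395, 0.36109502]), 'rotation': array([-16.43273371,  -0.1764921 ,  47.71018193])}
[(1, [242, 176, 22, 30, 518], [252.5, 190.8])]
```

View pics/w1.png

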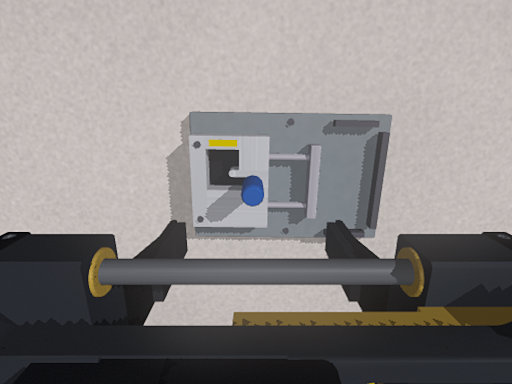

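Call:
send_rows:
  steps:
    - [[0,0,0],[0,0,0],0.087]
    - [[0,0,0],[0,0,0],0.087]
    - [[0,0,0],[0,0,0],0.087]
    - [[0,0,0],[0,0,0],0.087]
    - [[0,0,0],[0,0,0],0.087]

```text
time_s: 3.27
tool_pos: [0.5972, 0.1956, 0.1709]
tool_rot: [180.0, 0.0, 46.6]
force: [0.2, 0.5, -0.0]
grip_width: 0.0871
```

```bash
python3 - <<'E'
from cell import env
from h import *
o=env.get_obs(); print(o["time_s"],o["tool_pos"],o["tool_rot"],o["force"])
w=env.read_camera("wrist"); cv2.imwrite("pics/w2.png",cv2.resize(w["pixels"][95:245,175:400,::-1],None,fx=3.5,fy=3.5,interpolation=cv2.INTER_CUBIC)); print(w["position"],w["rotation"]); print(blue(w)[2])
np.save("w.npy",{k:v for k,v in w.items() if k!="pixels"},allow_pickle=True)
E
```

```text
3.2667 [0.59717692 0.19561436 0.17093721] [1.79985095e+02 1.85074928e-02 4.66148404e+01] [ 0.17330863  0.46203107 -0.01233903]
[0.53825939 0.2506363  0.35993177] [-16.78506796   0.07365635  46.59735498]
[(1, [248, 164, 23, 30, 507], [259.0, 178.8])]
```

View pics/w2.png

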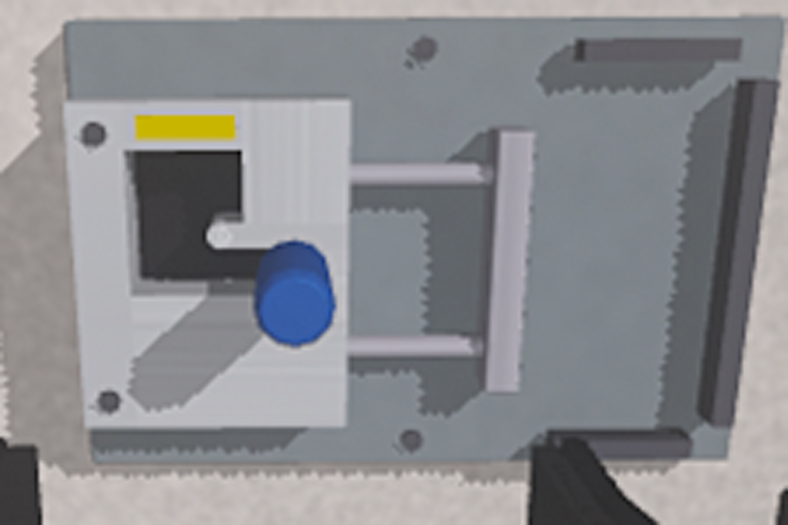

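```bash
python3 - <<'E'
from h import *
w=np.load("w.npy",allow_pickle=True).item()
f=lambda x,y,z:onz(w,(x+.5)/3.5-.5+175,(y+.5)/3.5-.5+95,z)
print(f(295,307,.089))
a,b=f(68,22,.016),f(783,18,.016);d=b-a;print(np.degrees(np.arctan2(d[1],d[0])),np.linalg.norm(d), a,b)
for p in [(66,101),(350,101),(346,427),(85,427)]:print(f(*p,.04))
k=np.array([.5972,.1978,.051])
print(go([.5972,.1956,.1709],46.6,k,46.8))
E
```

```text
[0.59439256 0.2012609  0.089     ]
46.90285945483757 0.23512645454505737 [0.48725405 0.20028284 0.016     ] [0.64790123 0.37197133 0.016     ]
[0.50653824 0.18602718 0.04      ]
[0.56763866 0.25064418 0.04      ]
[0.64789145 0.1757251  0.04      ]
[0.58607029 0.11028806 0.04      ]
(array([ 0.0016, -0.0015,  0.1199]), array([ 0.    ,  0.    , -0.0035]))
```

Call:
send_rows:
  steps:
    - [[0.001,-0.002,0.025],[0,0,-0.003],0.06]
    - [[0.0016,-0.003,0.05],[0,0,-0.004],0.06]
    - [[0.0016,-0.003,0.07],[0,0,-0.004],0.06]
    - [[0.0016,-0.003,0.07],[0,0,-0.004],0.06]
    - [[0.0016,-0.003,0.07],[0,0,-0.004],0.06]

```text
time_s: 3.73
tool_pos: [0.595, 0.1996, 0.1003]
tool_rot: [-179.9, 0.1, 47.0]
force: [0.5, -0.3, 1.5]
grip_width: 0.0637
```

Call:
send_rows:
  steps:
    - [[0,0,0.02],[0,0,0],0.06]
    - [[0,0,0.04],[0,0,0],0.06]
    - [[0,0,0.05],[0,0,0],0.06]
    - [[0,0,0.05],[0,0,0],0.06]
    - [[0,0,0.05],[0,0,0],0.06]

```text
time_s: 4.15
tool_pos: [0.5961, 0.2004, 0.052]
tool_rot: [180.0, -0.0, 47.0]
force: [-0.4, -0.1, -0.3]
grip_width: 0.0599
```

```bash
python3 - <<'E'
from cell import env
from h import *
o=env.get_obs(); print(o["time_s"],o["tool_pos"],o["tool_rot"],o["force"])
out=[]
for n,(a,b,c,d) in {"wrist":(0,384,0,512),"scene":(170,330,310,505)}.items():
    w=env.read_camera(n); out.append(cv2.resize(w["pixels"][a:b,c:d,::-1],(512,420),interpolation=cv2.INTER_CUBIC)[:, :])
cv2.imwrite("pics/d1.png",cv2.resize(np.hstack(out),(800,328)))
E
```

```text
4.15 [0.59613826 0.20041257 0.0520058 ] [ 1.79979741e+02 -4.05308925e-02  4.69692046e+01] [-0.40827409 -0.10930695 -0.26684323]
```

View pics/d1.png

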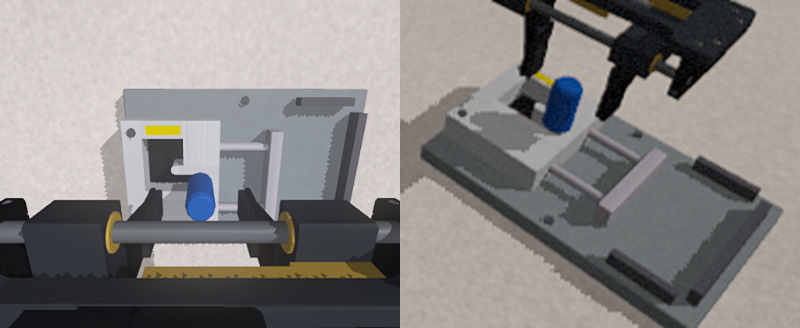

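```bash
python3 - <<'E'
from cell import env
from h import *
o=env.get_obs();p=o["tool_pos"]; y=np.radians(o["tool_rot"][2]); X=np.array([np.cos(y),np.sin(y),0])
s=env.read_camera("scene"); im=s["pixels"][:,:,::-1].copy(); im=cv2.resize(im[160:300,320:480],None,fx=4,fy=4,interpolation=cv2.INTER_CUBIC)
for q in (p,p+.03*X,p-.03*X,[p[0],p[1],.089]):
    u,v=proj(s,q); print(u,v); cv2.circle(im,(int((u-320)*4+1.5),int((v-160)*4+1.5)),3,(0,0,255),-1)
cv2.imwrite("pics/d2.png",im)
E
```

```text
387.7793113002905 226.80556751355874
403.6906855842423 236.08098271941623
372.6844055938316 218.0061064851114
392.75700105376 210.8109641436454
```

View pics/d2.png

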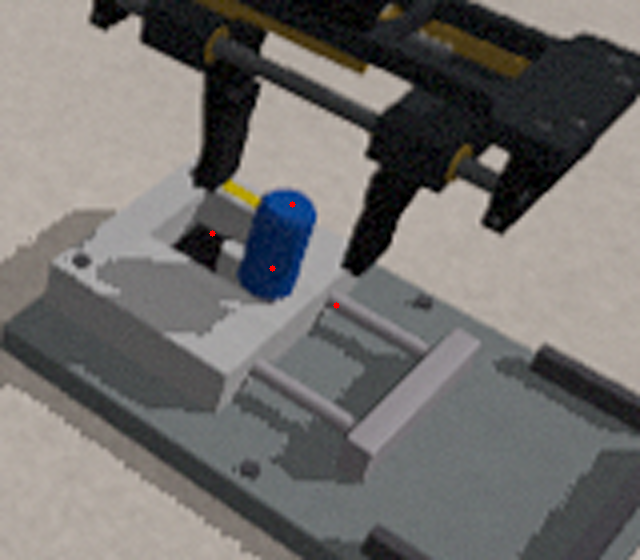

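```bash
python3 - <<'E'
from cell import env
from h import *
o=env.get_obs();p=o["tool_pos"]; y=np.radians(o["tool_rot"][2]); X=np.array([np.cos(y),np.sin(y),0])
print(o["time_s"])
out=[]
for n,(a,b,c,d,f) in {"wrist":(80,300,130,370,3),"top":(120,250,60,220,4)}.items():
    s=env.read_camera(n); im=cv2.resize(s["pixels"][a:b,c:d,::-1],None,fx=f,fy=f,interpolation=cv2.INTER_CUBIC)
    for q in (p,p+.03*X,p-.03*X,[p[0],p[1],.089]):
        u,v=proj(s,q); cv2.circle(im,(int((u-c)*f+1.5),int((v-a)*f+1.5)),3,(0,0,255),-1)
    im=cv2.convertScaleAbs(im,alpha=1.5,beta=20)
    cv2.imwrite(f"pics/e_{n}.png",cv2.resize(im,None,fx=.9,fy=.9))
E
```

```text
4.3
```

View pics/e_wrist.png

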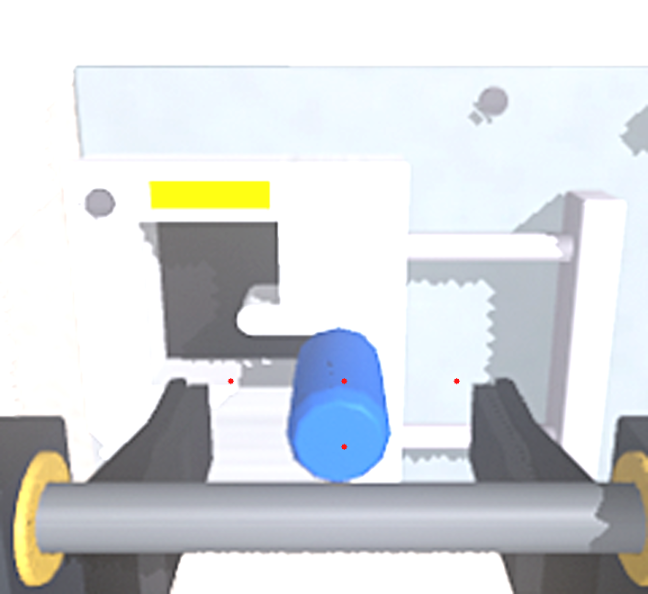

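View pics/e_top.png

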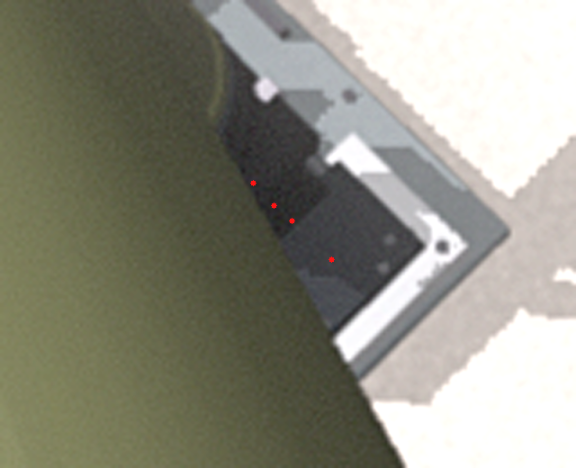

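The knob is centred between the fingers. In the wrist view they sit either side of it at columns 209 and 473, with the knob at 339. I'll lower the gripper slightly and close it.

Call:
send_rows:
  steps:
    - [[0,0,0.004],[0,0,0],0.06]
    - [[0,0,0.004],[0,0,0],0.02]
    - [[0,0,0.004],[0,0,0],0.02]
    - [[0,0,0.004],[0,0,0],0.02]
    - [[0,0,0.004],[0,0,0],0.02]
  grip_force: 30

```text
time_s: 4.82
tool_pos: [0.5955, 0.2003, 0.047]
tool_rot: [-180.0, 0.0, 47.0]
force: [0.4, -0.2, 0.4]
grip_width: 0.0411
```

Call:
send_rows:
  steps:
    - [[0,0,0],[0,0,0],0.015]
    - [[0,0,0],[0,0,0],0.015]
    - [[0,0,0],[0,0,0],0.015]
    - [[0,0,0],[0,0,0],0.015]
    - [[0,0,0],[0,0,0],0.015]

```text
time_s: 5.23
tool_pos: [0.596, 0.2007, 0.0471]
tool_rot: [180.0, -0.1, 47.0]
force: [1.8, 1.4, -1.0]
grip_width: 0.0226
```

```bash
python3 - <<'E'
from cell import env
from h import *
o=env.get_obs(); print(o["time_s"],o["tool_pos"],o["tool_rot"],o["force"],o["wrist_torque"],o["grip_width"])
s=env.read_camera("scene"); cv2.imwrite("pics/g1.png",cv2.resize(s["pixels"][160:300,320:480,::-1],None,fx=4,fy=4,interpolation=cv2.INTER_CUBIC))
E
```

```text
5.2333 [0.59597426 0.20071747 0.04709747] [ 1.79991175e+02 -6.46805932e-02  4.69901040e+01] [ 1.82527247  1.43193131 -1.04971319] [ 0.31258186 -0.49206555  0.03230128] 0.022564271090524054
```

View pics/g1.png

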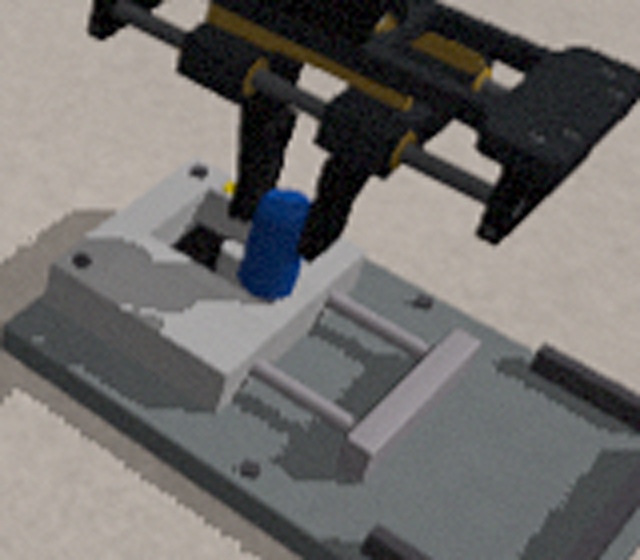

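```bash
python3 - <<'E'
from cell import env
from h import *
o=env.get_obs(); print(o["time_s"],o["grip_width"],o["force"])
s=env.read_camera("wrist"); im=cv2.resize(s["pixels"][150:290,170:340,::-1],None,fx=4,fy=4,interpolation=cv2.INTER_CUBIC); cv2.imwrite("pics/g2.png",cv2.convertScaleAbs(im,alpha=1.8,beta=10))
E
```

```text
5.2833 0.02255513967602578 [ 1.70724954  2.21781164 -1.89726689]
```

View pics/g2.png

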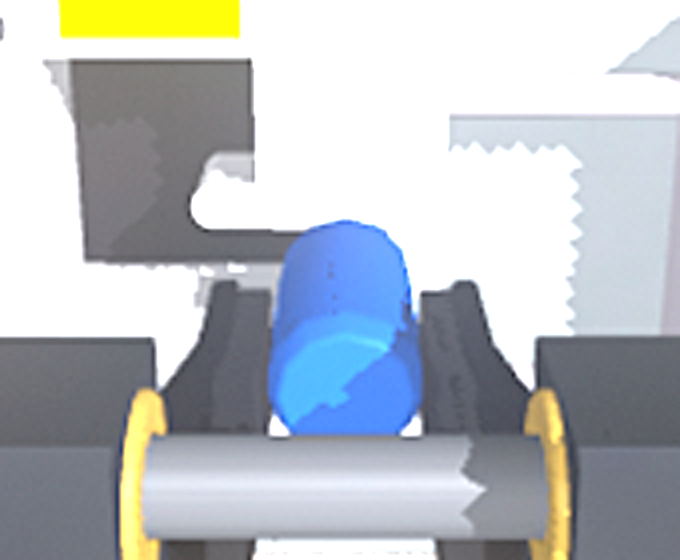

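Call:
send_rows:
  steps:
    - [[-0.004,0,0],[0,0,0],0.015]
    - [[-0.008,0,0],[0,0,0],0.015]
    - [[-0.012,0,0],[0,0,0],0.015]
    - [[-0.016,0,0],[0,0,0],0.015]
    - [[-0.02,0,0],[0,0,0],0.015]
  grip_force: 40

```text
time_s: 5.75
tool_pos: [0.5822, 0.186, 0.0471]
tool_rot: [180.0, -0.1, 47.0]
force: [3.7, 3.4, -3.3]
grip_width: 0.0227
```

Call:
send_rows:
  steps:
    - [[-0.006,0,0],[0,0,0],0.015]
    - [[-0.012,0,0],[0,0,0],0.015]
    - [[-0.018,0,0],[0,0,0],0.015]
    - [[-0.022,0,0],[0,0,0],0.015]
    - [[-0.022,0,0],[0,0,0],0.015]

```text
time_s: 6.17
tool_pos: [0.5671, 0.1699, 0.0471]
tool_rot: [180.0, -0.1, 47.0]
force: [6.1, 4.5, -6.8]
grip_width: 0.0222
```

```bash
python3 - <<'E'
from cell import env
from h import *
o=env.get_obs(); print(o["time_s"],o["grip_width"],o["force"],o["tool_pos"],o["tool_rot"])
s=env.read_camera("wrist"); im=cv2.resize(s["pixels"][90:290,150:400,::-1],None,fx=3,fy=3,interpolation=cv2.INTER_CUBIC); cv2.imwrite("pics/g3.png",cv2.convertScaleAbs(im,alpha=1.4,beta=10))
E
```

```text
6.1667 0.022171852766045396 [ 6.05326092  4.45736268 -6.84034521] [0.5671054  0.16990054 0.0471206 ] [ 1.79987031e+02 -1.36968365e-01  4.69692524e+01]
```

View pics/g3.png

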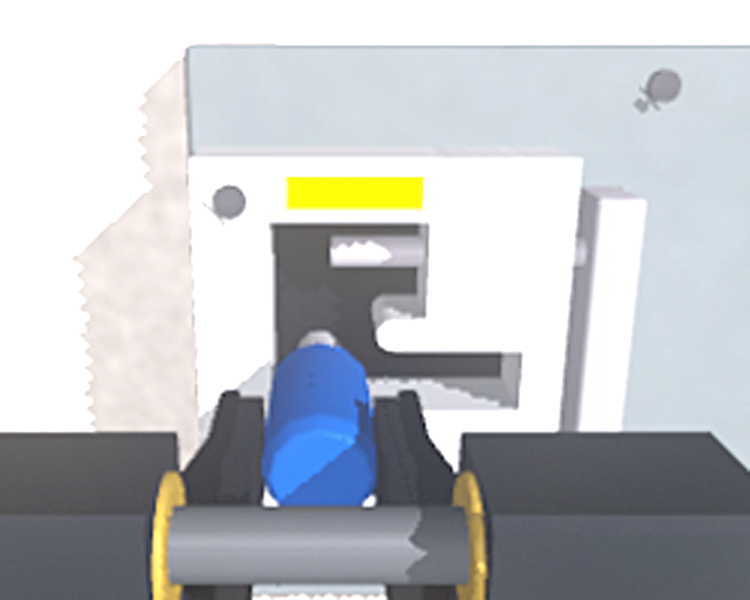

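Call:
send_rows:
  steps:
    - [[-0.002,0,0],[0,0,0],0.015]
    - [[-0.002,-0.005,0],[0,0,0],0.015]
    - [[-0.002,-0.01,0],[0,0,0],0.015]
    - [[-0.002,-0.015,0],[0,0,0],0.015]
    - [[-0.002,-0.015,0],[0,0,0],0.015]

```text
time_s: 6.63
tool_pos: [0.5545, 0.1804, 0.0471]
tool_rot: [-180.0, -0.2, 47.1]
force: [5.8, 5.2, -5.6]
grip_width: 0.0226
```

```bash
python3 - <<'E'
from cell import env
from h import *
o=env.get_obs(); print(o["time_s"],o["grip_width"],o["force"],o["tool_pos"],o["tool_rot"])
s=env.read_camera("wrist"); im=cv2.resize(s["pixels"][90:290,150:400,::-1],None,fx=3,fy=3,interpolation=cv2.INTER_CUBIC); cv2.imwrite("pics/g4.png",cv2.convertScaleAbs(im,alpha=1.4,beta=10))
E
```

```text
6.6333 0.022555384864329068 [ 5.78419137  5.19945983 -5.58836492] [0.55451999 0.18035121 0.04714226] [-179.98456787   -0.1843891    47.07594378]
```

View pics/g4.png

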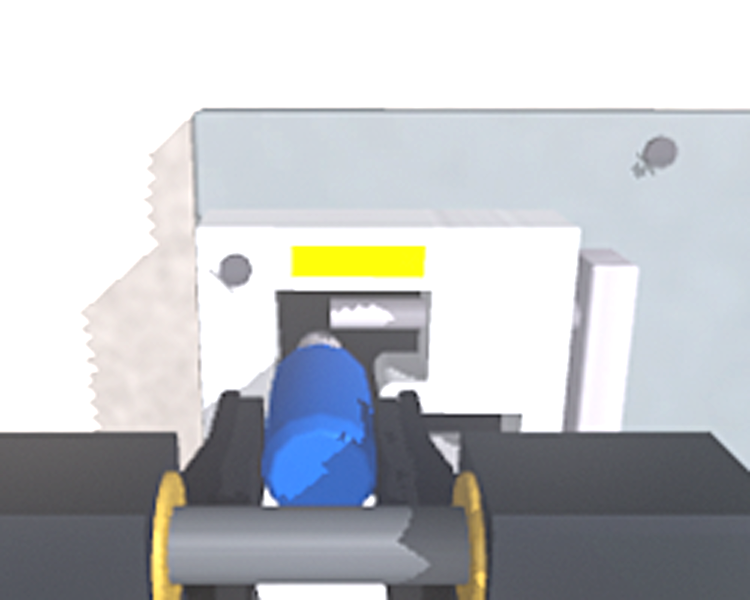

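Call:
send_rows:
  steps:
    - [[0,-0.005,0],[0,0,0],0.015]
    - [[0,-0.01,0],[0,0,0],0.015]
    - [[0,-0.014,0],[0,0,0],0.015]
    - [[0,-0.014,0],[0,0,0],0.015]
    - [[0,-0.014,0],[0,0,0],0.015]

```text
time_s: 7.1
tool_pos: [0.545, 0.189, 0.0471]
tool_rot: [180.0, -0.2, 47.0]
force: [6.3, 5.2, -5.9]
grip_width: 0.0223
```

```bash
python3 - <<'E'
from cell import env
from h import *
o=env.get_obs(); print(o["time_s"],o["grip_width"],o["force"],o["tool_pos"],o["tool_rot"])
s=env.read_camera("wrist"); im=cv2.resize(s["pixels"][90:290,150:400,::-1],None,fx=3,fy=3,interpolation=cv2.INTER_CUBIC); cv2.imwrite("pics/g5.png",cv2.convertScaleAbs(im,alpha=1.4,beta=10))
E
```

```text
7.1 0.022349211012693333 [ 6.34041284  5.16475015 -5.89366488] [0.54504742 0.18895881 0.04713374] [179.96841238  -0.18529139  47.02033191]
```

View pics/g5.png

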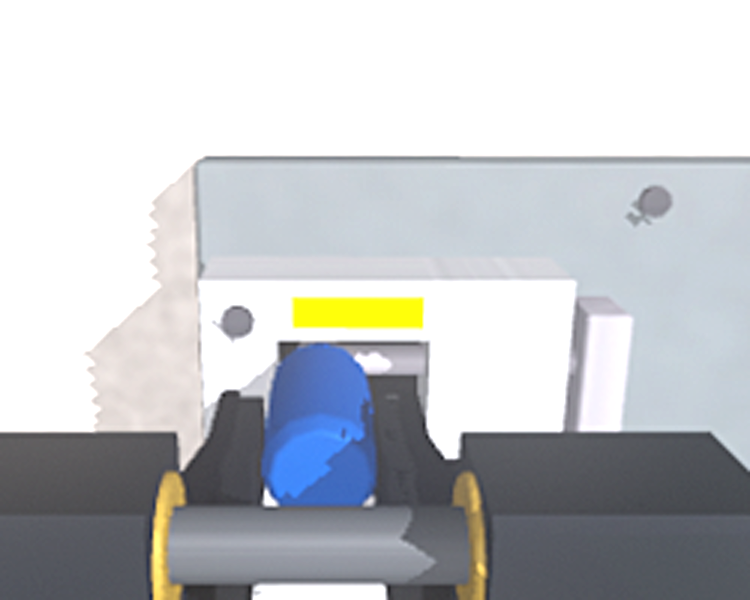

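Call:
send_rows:
  steps:
    - [[0.004,0,0],[0,0,0],0.015]
    - [[0.009,0,0],[0,0,0],0.015]
    - [[0.014,0,0],[0,0,0],0.015]
    - [[0.018,0,0],[0,0,0],0.015]
    - [[0.018,0,0],[0,0,0],0.015]

```text
time_s: 7.57
tool_pos: [0.5577, 0.202, 0.0471]
tool_rot: [180.0, -0.2, 47.0]
force: [4.8, 3.8, -4.0]
grip_width: 0.0229
```

```bash
python3 - <<'E'
from cell import env
from h import *
o=env.get_obs(); print(o["time_s"],o["grip_width"],o["force"],o["tool_pos"],o["tool_rot"])
s=env.read_camera("wrist"); im=cv2.resize(s["pixels"][90:290,150:400,::-1],None,fx=3,fy=3,interpolation=cv2.INTER_CUBIC); cv2.imwrite("pics/g6.png",cv2.convertScaleAbs(im,alpha=1.4,beta=10))
E
```

```text
7.5667 0.022924822238918407 [ 4.83675986  3.81018077 -4.04506832] [0.55765006 0.20200691 0.04709387] [ 1.79984574e+02 -1.59592676e-01  4.70016695e+01]
```

View pics/g6.png

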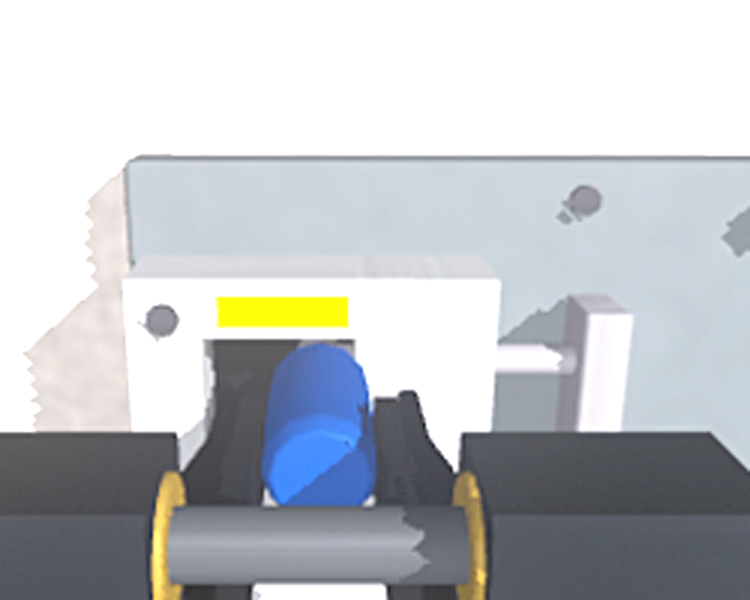

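Call:
send_rows:
  steps:
    - [[0.001,0,0],[0,0,0],0.03]
    - [[0.001,0,0],[0,0,0],0.06]
    - [[0.001,0,0],[0,0,0],0.06]
    - [[0.001,0,0],[0,0,0],0.06]
    - [[0.001,0,0],[0,0,0],0.06]

```text
time_s: 8.03
tool_pos: [0.5565, 0.2007, 0.0468]
tool_rot: [180.0, 0.1, 47.0]
force: [0.9, 0.9, -0.3]
grip_width: 0.048
```

Call:
send_rows:
  steps:
    - [[0,0,0],[0,0,0],0.06]
    - [[0,0,-0.02],[0,0,0],0.06]
    - [[0,0,-0.05],[0,0,0],0.06]
    - [[0,0,-0.08],[0,0,0],0.06]
    - [[0,0,-0.1],[0,0,0],0.06]

```text
time_s: 8.45
tool_pos: [0.5577, 0.2021, 0.1497]
tool_rot: [179.9, -0.1, 47.0]
force: [0.5, 0.7, -0.1]
grip_width: 0.06
```

Call:
send_rows:
  steps:
    - [[0,0,-0.03],[0,0,0],0.06]
    - [[0,0,-0.05],[0,0,0],0.06]
    - [[0,0,-0.05],[0,0,0],0.06]
    - [[0,0,-0.05],[0,0,0],0.06]
    - [[0,0,-0.05],[0,0,0],0.06]

```text
time_s: 8.87
tool_pos: [0.5567, 0.2012, 0.1961]
tool_rot: [-180.0, 0.1, 47.0]
force: [0.3, -0.3, -0.4]
grip_width: 0.06
```

```bash
python3 - <<'E'
from cell import env
from h import *
o=env.get_obs(); print(o["time_s"],o["grip_width"],o["force"],o["tool_pos"],o["tool_rot"])
s=env.read_camera("wrist"); im=cv2.resize(s["pixels"][60:260,130:400,::-1],None,fx=2.9,fy=2.9,interpolation=cv2.INTER_CUBIC); cv2.imwrite("pics/r1.png",cv2.convertScaleAbs(im,alpha=1.3,beta=10))
s=env.read_camera("scene");cv2.imwrite("pics/r2.png",cv2.resize(s["pixels"][140:,40:,::-1],None,fx=1.6,fy=1.6))
E
```

```text
8.8667 0.05997811479833772 [ 0.2796603  -0.34368979 -0.43504558] [0.55670942 0.20122871 0.19611259] [-1.79982774e+02  9.74416748e-02  4.69722258e+01]
```

View pics/r1.png

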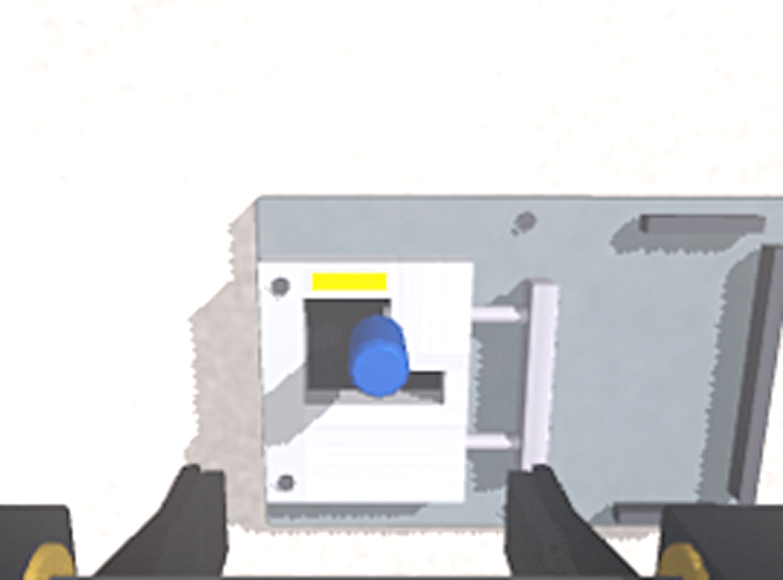

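View pics/r2.png

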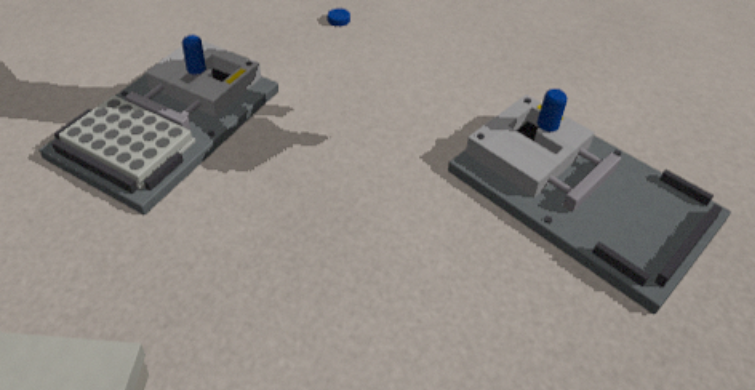

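```bash
python3 - <<'E'
from cell import env
from h import *
s=env.read_camera("wrist")
p=onz(s,(380+.5)/2.9-.5+130,(370+.5)/2.9-.5+60,.089)
y=np.radians(46.9); d=p[:2]-np.array([.5944,.2013]); print(p, d@[np.cos(y),np.sin(y)]-.044, d@[-np.sin(y),np.cos(y)])
t=env.read_camera("top"); print(blue(t)[2])
env.sign_off(); print(env.get_obs()["time_s"])
E
```

```text
[0.56374473 0.19998801 0.089     ] -0.06590391204861393 0.021486871727729007
[(1, [358, 230, 12, 12, 115], [363.5, 235.7]), (6, [263, 330, 18, 19, 256], [271.4, 339.0])]
the job is handed in; nothing more can be done
the job is handed in; nothing more can be done
```

The empty holder is ready and the job is handed in. I gripped its blue knob, drew it back to about x −87 mm (by arm travel), and moved it about 29 mm sideways. I then eased it forward into the notch, let go and lifted clear.

- **Empty holder:** after release, the wrist camera put the knob at about x −66, y 21.5 mm. That matches the expected resting place behind the wall, x −66, y 22 mm. The jaw stayed drawn, and the gripper was about 0.1 m above the knob, open, with almost no force on it. That was at 8.9 s.
- **Loaded holder:** I never went near it, and the scene camera still shows its jaw on the plate. In the last top view its knob's blue patch was smaller (115 px instead of 174) and its centre had moved about 2.6 px. I put this down to the arm covering or shading it and did not check further.
- **Other disagreements:**
    - The three cameras' knob positions differed by up to about 5 mm before the grasp.
    - The visible fingertips looked roughly 20 mm higher in the scene view than the reported tool position.
    - The grip read about 22.5 mm on the 24 mm knob. None of these stopped the knob following the gripper.

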